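Fit the drill guide over the jig's rod

ROBOT

A 7-joint arm with a two-finger parallel gripper is mounted at the origin on the work surface. World frame = base frame: x ahead of the robot, y to its left, z up, the work surface at z = 0. Lengths are in m, angles in rad, forces in N, time in s.
With the tool pointing down it reaches from about 0.4 to 0.85 m from the base axis. Payload 6.9 kg.
Tool frame: the origin (TCP) lies on the centre line of the jaws, within the pads' length; the fingertips stand 17 mm ahead of it and the grasp point (between the pads) lies 2 mm behind it; z points along the fingers, y is the line along which they close (so a half turn about z gives the same grasp; the last joint's range is limited). The gripper opens to 85 mm and grips with 20 to 120 N. Pads are 22 mm wide; open, the fingers measure 114 mm over their backs; the gripper's body (76 mm by 85 mm) begins 54 mm behind the grasp point. The pads swing forward as they close: fully open they stand 13 mm farther back than shut.
Start: joints at [-1.157, 0.507, -0.238, 1.5, 0.126, 1.149, -0.155], TCP at [0.189, 0.596, 0.248] pointing down, gripper open.
Joint ranges: [-3.08, 3.08], [-0.24, 2.05], [-1.43, 1.35], [0, 2.5], [-1.52, 4.66], [0.17, 1.96], [-2.89, 2.89]. Speed limits (rad/s): [2.39, 2.39, 3.14, 3.14, 3.14, 3.14, 3.14].

INTERFACE

Orientations are given as a unit quaternion [w, x, y, z].
In Python, from cell import arm gives the robot as it stands. The module is installed in compiled form; this text tells all that it offers.
- The arm moves only by the shell command python3 -m creep 'ROWS' [FORCE]. ROWS is JSON, a list of rows, each a list of 3 entries, a list of its own where there are three numbers: the shift along the world's x, y, z as a fraction of full scale, then the turn, a rotation vector about the world's x, y, z as a fraction of full scale, then the opening, from -1 (shut) to 1 (fully open), so that 0 is half open. In form: [[[tx, ty, tz], [ax, ay, az], claw], ...]. A call has 1 to 20 rows; each row shifts and turns the commanded pose from where the row before left it; what a row does not reach is not made up. Full scale, the value 1, is 20 mm for a shift and 5 degrees for a turn. A row lasts 1/10 s, in which the tool goes at most 50 mm and 8.59 degrees, less where a joint would pass 70% of its speed; a pose out of reach is approached as far as the arm can. A call with a number of a shift or a turn outside -1 to 1 is refused whole. A call with a gripper value outside its range is refused whole. The fingers move at their own pace and stop on an object; FORCE is the grip in N (left out, the last holds). Time passes only in rows, so rows that do not move let the fingers close. It gives the time, the measured TCP pose, the force, the opening and the grip force at its end, in the units of the state.
- arm.read_state(): the state, without advancing time (a new reading comes with each control period).
- arm.get_image(name): name is "scene" or "top" or "wrist"; returns a dict with "img" (480x640x3 uint8, red, green, blue), "range_z" (480x640 float32, m along the optical axis (not along the pixel's ray), 0 where there is no reading), "mtx" (3x3 intrinsics, pixels), "xyz" and "attitude" of the camera in the world; the wrist camera has in their place "hand_eye" (4x4, takes a point from camera to tool coordinates, whose origin is the TCP and whose axes are the flange's). Camera axes: x right, y down, z forward; pixel columns grow to the right and rows downward; lengths in m; the calibration is good to about 2 mm. The wrist camera is an equidistant fisheye: a pixel r from the principal point sees the ray r / f radians off the axis. A picture is of the moment at which its call begins: read the wrist's pose just before it.
- arm.close_job(): hands the job in; it is judged then, once.
Trained networks look in the newest picture that a camera, given by its name, has taken for a name from the list of things; names that differ only in an ending like _2 or _b are one class to them, and where a whole thing is asked for, a point or a joint stands for the part that bears it (a point fixed in the world has none). Each returns a list of dicts, best first, with "score" (0 to 1); they miss things now and then, are a little off and sometimes report something else, mostly with a low value. They report only what shows in the picture. A call takes as long as a camera call. They do not tell look-alikes from the thing itself.
- arm.trace(camera, label): "mask" (480x640 bool, what is visible of it) and "centre" ([column, row] in pixels, amid what is visible of it).
The state is a dict: "time": time; "joint_pos": joint angles; "joint_velocities": joint speeds; "joint_torque": joint torques, N m; "ee_pos": TCP position; "orientation": TCP orientation; "contact_force": force on the tool from outside, world axes, zero at the start; "wrist_torque": the same for the moment, N m; "finger_gap": finger opening in m; "gripper_force": force on a finger pad.
Only numpy, scipy, OpenCV 4.12 (cv2) and the standard library are available. Lean on these libraries where they do the work, as an engineer would, in place of code of your own. Each camera call takes 0.05 s, during which the arm holds its last target. There are 200 camera calls.

TASK

Pick up the wooden drill guide by its leaning handle and thread its bore over the drilling jig's tall upright rod, handle side towards the strips. Keep hold of it and lower it square and gently all the way down, without letting it drop or ramming it, until it lies flat on the pile of strips and in line with the jig; then let go and move clear. Leave the paint can, mug, screw box and screwdriver alone.

Things in the scene. Friction and masses are not known exactly. Their poses are not given: they have to be found in the camera images.
- guide: The drill guide, loose: pale hardwood block 120 x 60 x 26 mm (x, y, z), 0.24 to 0.39 kg, flat on the bench. Origin at the centre of its underside, z up. A 14 mm through bore ringed by a flat steel bush near the front (+x) end; an aluminium bar handle on top, leaning 30 degrees from vertical towards -x.
- bore (a point): Centre of the bore's lower mouth, on the guide's underside (guide frame x +40, y 0, z 0 mm), 20 mm behind the block's front (+x) end face. The bore is vertical, 14 mm in diameter, 26 mm long. Axes as the guide's.
- handle (a point): Point on the handle's centre line to grip (guide frame x +5, y 0, z +52 mm). Handle: 16 x 16 mm square bar, sides square to y, 49 mm long; rises from x +20, z 26 mm along (-0.5, 0, 0.866); this point is 30 mm up it. Axes as the guide's. Pinch across y with the tool leaning like the handle: an upright gripper would hit the rod on the way down.
- jig: The drilling jig, fixed: plywood base 200 x 110 x 24 mm (x, y, z), origin at the centre of its underside, z up. A tall upright steel rod stands at its +x part, in a slot along x. A pile of wooden strips, 90 x 47 mm (x, y), lies centred at x -20, y 0 mm.
- slot (a point): Middle of the rod's slot on the jig's top face (jig frame x +45, y 0, z 24 mm), axes as the jig's. The rod, 12 mm in diameter, top 180 mm above the bench, bevelled to 7 mm over its last 6 mm, is clamped at y 0 and anywhere within 8 mm of this point along x: not reported, find it by touch or sight. It withstands a light push (under 25 N).
- trough: Two low wooden rails (10 mm high) on the jig beside the strips, fixed on it; origin on the jig's top at jig frame x -20, y 0, z 24 mm, axes as the jig's. The strips count as part of it. The top of the pile is rigid and lies 14 to 30 mm above this origin: not reported, feel for it.
- paint_can: Bystander: closed steel can, 74 mm wide, 85 mm high; origin at the centre of its underside.
- mug: Bystander: yellow mug, 80 mm wide, 90 mm high, handle towards its +y; origin at the centre of its underside.
- screw_box: Bystander: open plywood box 90 x 70 x 40 mm; origin at the centre of its underside.
- driver: Bystander: screwdriver lying along its x axis on the bench, handle towards -x.
There are look-alikes about, which are no part of the job. What is shaped like the jig but red is not meant.

How it is judged:
On the way, in this order (a step that is already met when the one before it is completed fails the run):
1. the guide is lifted clear of the bench in the fingers (height (world z) of guide above 0.08 m and contact force between guide and the fingers above 1 N), for 0.2 s.
2. the bore is over the rod, more than 15 mm below its top, the guide still held in the fingers (x of bore in the frame of jig between 0.031 and 0.059 m and y of bore in the frame of jig between -0.005 and 0.005 m and z of bore in the frame of jig below 0.165 m and contact force between guide and the fingers above 1 N), for 0.2 s.
At the end, for the whole second after the job is handed in: Rod in the bore (bore 31-59 mm along jig x, within 5 mm sideways); guide level within 0.05 rad, underside at most 60 mm up, resting on the strips (over 1 N), handle over them, in line with the jig within 0.12 rad, still and released; bystanders within 20 mm of their starts (x of bore in the frame of jig between 0.031 and 0.059 m and y of bore in the frame of jig between -0.005 and 0.005 m and z of bore in the frame of jig below 0.06 m and x of guide in the frame of jig below 0.025 m and angle between guide's own z axis and vertical below 0.05 rad and angle between the x axis of guide and the x axis of jig, either way round below 0.12 rad and contact force between guide and trough above 1 N and linear speed of guide below 0.02 m/s and distance of each of paint_can, mug, screw_box, driver from where it was at the start of the episode below 0.02 m); the robot touches nothing.
It fails at once if the guide drops along the rod (over 0.3 m/s while threaded) (x of bore in the frame of jig between 0.031 and 0.059 m and y of bore in the frame of jig between -0.005 and 0.005 m and z of bore in the frame of jig below 0.178 m and linear speed of guide above 0.3 m/s).
It fails at once if the guide is rammed against the rod or jig (over 40 N) (contact force between guide and jig above 40 N).
It fails at once if the guide is rammed onto the strips (over 40 N) (contact force between guide and trough above 40 N).
It fails at once if a bystander is knocked (moved more than 20 mm) (distance of any of paint_can, mug, screw_box, driver from where it was at the start of the episode above 0.02 m).
It also fails if it takes over 59 s, if anything falls off the work surface, if the arm or the gripper's body presses on something with over 40 N, if the wrist force passes 120 N, or if a joint passes its speed limit or range.

## Working session

There is one attempt and no reset: what is moved stays moved. The work goes in short steps, Python scripts to look and compute and a shell command to move; the robot and the scene stay as the last step left them, time stands still between calls to the robot, and variables do not carry over. Pictures are saved under pics/ and viewed, at most 10 in all, crops included, and the job is handed in when it is done.

```bash
mkdir -p pics; cat > h.py <<'E'
import numpy as np, cv2
from cell import arm
from scipy.spatial.transform import Rotation as R
def Rq(q): return R.from_quat([q[1],q[2],q[3],q[0]]).as_matrix()
def cloud(d):
    z=d['range_z']; K=np.array(d['mtx']); v,u=np.mgrid[:480,:640]
    P=np.stack([(u-K[0,2])/K[0,0]*z,(v-K[1,2])/K[1,1]*z,z],-1)
    A=np.array(d['attitude']); A=Rq(A) if A.size==4 else A
    return P@A.T+np.array(d['xyz'])
def save(d,n): cv2.imwrite('pics/'+n,d['img'][:,:,::-1])
E
python3 - <<'E'
from h import *
s=arm.read_state();print({k:np.round(v,3) for k,v in s.items()})
for c in ['top','scene']:
    d=arm.get_image(c);save(d,c+'0.png');P=cloud(d);np.save(c+'.npy',P);print(c,d['xyz'],d['attitude'],d['mtx'])
    for l in ['guide','jig','handle','bore','slot','trough','paint_can','mug','screw_box','driver']:
        for t in arm.trace(c,l):
            m=t['mask']; q=P[m&(d['range_z']>0)]
            print(l,round(t['score'],2),np.round(t['centre']),m.sum(),np.round(np.median(q,0),3) if len(q) else '', np.round(q.max(0),3) if len(q) else '')
E
```

```text
{'time': np.float64(0.0), 'joint_pos': array([-1.157,  0.508, -0.238,  1.501,  0.126,  1.149, -0.155]), 'joint_velocities': array([-0.001,  0.002,  0.   ,  0.001,  0.   ,  0.001,  0.001]), 'joint_torque': array([ 1.0000e-03, -6.2060e+01, -2.1870e+00, -2.4965e+01,  1.3000e-02,
        1.2000e-02, -0.0000e+00]), 'ee_pos': array([0.189, 0.595, 0.247]), 'orientation': array([-0.   ,  0.153,  0.988, -0.001]), 'contact_force': array([-1.126,  0.55 ,  0.082]), 'wrist_torque': array([0.046, 0.044, 0.026]), 'gripper_force': np.float64(0.0), 'finger_gap': np.float64(0.085)}
top [0.44879802 0.00753028 1.30305773] [-0.02573689  0.71129899 -0.70159647  0.03396689] [[556.64634177   0.         325.64120537]
 [  0.         556.64634177 240.48314843]
 [  0.           0.           1.        ]]
guide 0.65 [393. 218.] 1320 [ 0.614 -0.156  0.023] [ 0.656 -0.095  0.074]
guide 0.55 [268. 221.] 1024 [0.6   0.121 0.038] [0.637 0.167 0.047]
jig 0.76 [249. 217.] 3081 [0.607 0.161 0.022] [0.68  0.247 0.179]
jig 0.67 [212. 342.] 4388 [0.323 0.244 0.022] [0.391 0.352 0.178]
jig 0.36 [314. 129.] 489 [0.823 0.02  0
[... 1296 characters left out ...]
073]
handle 0.39 [319. 237.] 938 [0.44  0.014 0.021] [0.494 0.053 0.043]
bore 0.95 [248. 285.] 1409 [ 0.629 -0.159  0.025] [ 0.663 -0.095  0.073]
slot 0.75 [401. 212.] 1913 [0.335 0.254 0.024] [0.614 0.347 0.178]
slot 0.66 [391. 281.] 2664 [0.632 0.17  0.024] [0.681 0.253 0.179]
trough 0.89 [370. 272.] 733 [0.613 0.118 0.04 ] [0.641 0.166 0.045]
paint_can 0.75 [460. 236.] 1148 [0.525 0.361 0.06 ] [0.541 0.463 0.089]
paint_can 0.3 [387. 277.] 2490 [0.632 0.168 0.024] [0.681 0.246 0.179]
mug 0.7 [163. 256.] 1589 [ 0.565 -0.362  0.061] [ 0.616 -0.324  0.093]
screw_box 0.63 [318. 239.] 944 [0.434 0.014 0.021] [0.494 0.061 0.043]
driver 0.93 [339. 347.] 530 [0.841 0.019 0.023] [0.883 0.039 0.029]
```

```bash
python3 - <<'E'
import cv2,numpy as np
a=cv2.imread('pics/top0.png')[100:400,130:530];cv2.imwrite('pics/a.png',cv2.resize(a,(800,600),interpolation=cv2.INTER_CUBIC))
E
```

```text
(no output)
```

View pics/a.png

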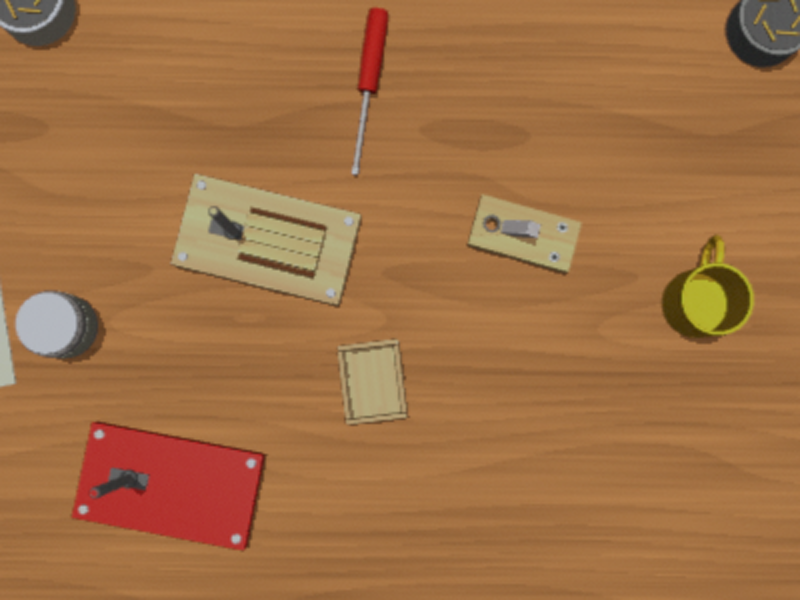

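The crop shows the natural jig at about (265,240), with its rod at the left end (world +y). The guide is at (525,233) with its bore on the left, so both +x axes point roughly to world +y. The red jig is the decoy. Next I fit the poses.

```bash
python3 - <<'E'
from h import *
T=np.load('top.npy');S=np.load('scene.npy')
def rect(P,lo,hi,zl,zh):
    m=np.all((P[...,:2]>lo)&(P[...,:2]<hi),-1)&(P[...,2]>zl)&(P[...,2]<zh)
    q=P[m].astype(np.float32); q=q
    r=cv2.minAreaRect(q[:,:2]*1000); return np.round(r[0],1),np.round(r[1],1),round(r[2],1),len(q),np.round(np.median(q[:,2]),4)
for n,P in (('top',T),('scene',S)):
    print(n,'guide',rect(P,[.54,-.26],[.70,-.06],.017,.035))
    print(n,'jig',rect(P,[.5,.04],[.72,.29],.016,.032))
    m=np.all((P[...,:2]>[.55,.08])&(P[...,:2]<[.66,.16]),-1)&(P[...,2]>.034)&(P[...,2]<.06);print('pile',np.round(np.percentile(P[m],[10,50,90],axis=0),4).tolist())
    m=np.all((P[...,:2]>[.55,-.26])&(P[...,:2]<[.70,-.06]),-1)&(P[...,2]>.045)&(P[...,2]<.09);print('handle',np.round(np.percentile(P[m],[2,50,98],axis=0),4).tolist())
    for a,b in((.06,.09),(.09,.12),(.12,.15),(.15,.185)):
        m=np.all((P[...,:2]>[.5,.04])&(P[...,:2]<[.72,.29]),-1)&(P[...,2]>a)&(P[...,2]<b);q=P[m]
        if len(q):print('rod',len(q),np.round(np.median(q,0),4))
E
```

```text
top guide (array([ 616.5, -159.7]), array([120.1,  61.5]), 74.9, 1177, np.float32(0.0231))
top jig (array([605.2, 140.6]), array([200.3, 110.5]), 77.0, 2984, np.float32(0.0219))
pile [[0.5786, 0.0887, 0.0356], [0.6006, 0.1194, 0.0387], [0.6212, 0.1513, 0.0422]]
handle [[0.6076, -0.1698, 0.0463], [0.6169, -0.156, 0.062], [0.6266, -0.1431, 0.0717]]
rod 13 [0.61   0.1744 0.0696]
rod 14 [0.6097 0.174  0.1042]
rod 18 [0.61   0.1747 0.1358]
rod 27 [0.6113 0.1756 0.1707]
scene guide (array([ 615.6, -161.2]), array([122.7,  66.7]), 75.1, 927, np.float32(0.0258))
scene jig (array([605. , 138.8]), array([199. , 115.1]), 77.5, 1835, np.float32(0.024))
pile [[0.5816, 0.0879, 0.0363], [0.6062, 0.1195, 0.0407], [0.627, 0.1514, 0.0427]]
handle [[0.6098, -0.1699, 0.0456], [0.6213, -0.1568, 0.0595], [0.6287, -0.1438, 0.0717]]
rod 55 [0.6168 0.1761 0.0744]
rod 58 [0.6167 0.1757 0.1054]
rod 60 [0.617  0.1759 0.1351]
rod 64 [0.6171 0.1764 0.1665]
```

```bash
cat >> h.py <<'E'
def target(yaw):
    c,s=np.cos(yaw),np.sin(yaw); z=np.array([.5*c,.5*s,-np.sqrt(.75)]); y=np.array([s,-c,0]); return np.stack([np.cross(y,z),y,z],1)
def go(p,yaw):
    s=arm.read_state(); rv=R.from_matrix(target(yaw)@Rq(s['orientation']).T).as_rotvec()
    print('shift mm',np.round((np.array(p)-s['ee_pos'])*1000,1),'units',np.round((np.array(p)-s['ee_pos'])/.02,2),'rot units',np.round(np.degrees(rv)/5,2))
E
python3 -c "
from h import *
go([.604,-.2035,.1386],np.radians(75))"
```

```text
shift mm [ 414.7 -799.1 -109.7] units [ 20.73 -39.96  -5.48] rot units [  5.8    3.17 -17.04]
```

```bash
python3 -m creep '[[[0.5,-1,0.1],[0.29,0.158,-0.852],1],[[0.5,-1,0.1],[0.29,0.158,-0.852],1],[[0.5,-1,0.1],[0.29,0.158,-0.852],1],[[0.5,-1,0.1],[0.29,0.158,-0.852],1],[[0.5,-1,0.1],[0.29,0.158,-0.852],1],[[0.5,-1,0],[0.29,0.158,-0.852],1],[[0.5,-1,0],[0.29,0.158,-0.852],1],[[0.5,-1,0],[0.29,0.158,-0.852],1],[[0.5,-1,0],[0.29,0.158,-0.852],1],[[0.5,-1,0],[0.29,0.158,-0.852],1],[[0.5,-1,0],[0.29,0.158,-0.852],1],[[0.5,-1,0],[0.29,0.158,-0.852],1],[[0.5,-1,0],[0.29,0.158,-0.852],1],[[0.5,-1,0],[0.29,0.158,-0.852],1],[[0.5,-1,0],[0.29,0.158,-0.852],1],[[0.5,-1,0],[0.29,0.158,-0.852],1],[[0.5,-1,0],[0.29,0.158,-0.852],1],[[0.5,-1,0],[0.29,0.158,-0.852],1],[[0.5,-1,0],[0.29,0.158,-0.852],1],[[0.5,-1,0],[0.29,0.158,-0.852],1]]'; python3 -c "
from h import *
go([.604,-.2035,.1386],np.radians(75));print(arm.read_state()['joint_pos'])"
```

```text
time: 3.1
ee_pos: [0.3899, 0.1947, 0.2586]
orientation: [-0.157, 0.767, 0.587, 0.206]
contact_force: [-0.3, 0.9, -0.1]
finger_gap: 0.0854
gripper_force: 0.0
shift mm [ 214.1 -398.2 -120. ] units [ 10.71 -19.91  -6.  ] rot units [-0.01  0.01  0.04]
[-0.25287723  0.1184488   0.11001844  2.212773   -0.76941242  0.74234864
  0.15260615]
```

```bash
python3 -m creep '[[[0.54,-1,-0.3],[0,0,0],1],[[0.54,-1,-0.3],[0,0,0],1],[[0.54,-1,-0.3],[0,0,0],1],[[0.54,-1,-0.3],[0,0,0],1],[[0.54,-1,-0.3],[0,0,0],1],[[0.54,-1,-0.3],[0,0,0],1],[[0.54,-1,-0.3],[0,0,0],1],[[0.54,-1,-0.3],[0,0,0],1],[[0.54,-1,-0.3],[0,0,0],1],[[0.54,-1,-0.3],[0,0,0],1],[[0.54,-1,-0.3],[0,0,0],1],[[0.54,-1,-0.3],[0,0,0],1],[[0.54,-1,-0.3],[0,0,0],1],[[0.54,-1,-0.3],[0,0,0],1],[[0.54,-1,-0.3],[0,0,0],1],[[0.54,-1,-0.3],[0,0,0],1],[[0.54,-1,-0.3],[0,0,0],1],[[0.54,-1,-0.3],[0,0,0],1],[[0.54,-1,-0.3],[0,0,0],1],[[0.54,-1,-0.3],[0,0,0],1]]'; python3 - <<'E'
from h import *
go([.604,-.2035,.1386],np.radians(75));s=arm.read_state();print(s['joint_pos'])
d=arm.get_image('wrist');save(d,'w1.png');print(d['hand_eye'],d['mtx'])
E
```

```text
time: 5.1
ee_pos: [0.6059, -0.2052, 0.138]
orientation: [-0.157, 0.766, 0.588, 0.205]
contact_force: [0.5, 1.1, 0.7]
finger_gap: 0.0857
gripper_force: 0.0
shift mm [-1.9  1.7  0.6] units [-0.09  0.08  0.03] rot units [ 0.01  0.01 -0.  ]
[ 0.39484285  0.73400835  0.27091583  1.55445063 -0.72939866  1.19346675
  0.74445453]
[[ 1.46386245e-04 -9.49140709e-01 -3.14852178e-01  8.09612372e-02]
 [ 9.99999973e-01  8.28112395e-05  2.15296978e-04 -1.05483341e-04]
 [-1.78273827e-04 -3.14852201e-01  9.49140696e-01 -1.26364290e-01]
 [ 0.00000000e+00  0.00000000e+00  0.00000000e+00  1.00000000e+00]] [[371.64829954   0.         320.3211644 ]
 [  0.         371.64829954 238.15593308]
 [  0.           0.           1.        ]]
```

View pics/w1.png

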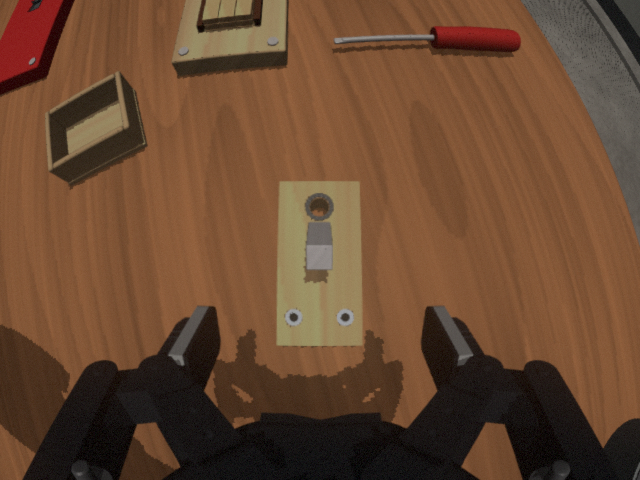

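The wrist view shows the guide lined up with the tool: bore at (319,207), handle top at (319,257), block corners at about (279,181), (360,181), (277,346) and (362,346). I check these with the calibration.

```bash
cat >> h.py <<'E'
def wray(d,s,uv):
    K=np.array(d['mtx']);H=np.array(d['hand_eye']); a=(np.array(uv,float)-[K[0,2],K[1,2]])/K[0,0]; th=np.linalg.norm(a); 
    r=np.array([*(a/max(th,1e-9)*np.sin(th)),np.cos(th)]); A=Rq(s['orientation'])
    return A@H[:3,3]+s['ee_pos'], A@H[:3,:3]@r
def onz(d,s,uv,z):
    o,r=wray(d,s,uv); return o+r*(z-o[2])/r[2]
E
python3 - <<'E'
from h import *
s=arm.read_state();d=arm.get_image('wrist')
for uv in [(319,207),(279,181),(360,181),(277,346),(362,346)]: print(uv,np.round(onz(d,s,uv,.026),4))
print('handle top', np.round(onz(d,s,(319,257),.068),4))
E
```

```text
(319, 207) [ 0.6277 -0.1284  0.026 ]
(279, 181) [ 0.6042 -0.1009  0.026 ]
(360, 181) [ 0.6626 -0.1167  0.026 ]
(277, 346) [ 0.5734 -0.2171  0.026 ]
(362, 346) [ 0.6305 -0.2325  0.026 ]
handle top [ 0.6165 -0.17    0.068 ]
```

```bash
python3 -m creep '[[[0.12,0.46,-0.86],[0,0,0],0.4],[[0.12,0.46,-0.86],[0,0,0],0.2],[[0.12,0.46,-0.86],[0,0,0],0.2],[[0,0,0],[0,0,0],0.2],[[0,0,0],[0,0,0],0.2]]'; python3 - <<'E'
from h import *
go([.6131,-.1775,.0866],np.radians(75));s=arm.read_state()
d=arm.get_image('wrist');save(d,'w2.png')
K=np.array(d['mtx']);z=d['range_z'];v,u=np.mgrid[:480,:640]
a=np.stack([u-K[0,2],v-K[1,2]],-1)/K[0,0];th=np.linalg.norm(a,axis=-1)+1e-9
P=np.concatenate([a/th[...,None]*np.tan(th)[...,None]*z[...,None],z[...,None]],-1)
H=np.array(d['hand_eye']);P=P@H[:3,:3].T+H[:3,3];P=P@Rq(s['orientation']).T+s['ee_pos']
g=np.array([np.cos(np.radians(75)),np.sin(np.radians(75))])
m=(P[...,2]>.02)&(P[...,2]<.032)&(np.linalg.norm(P[...,:2]-[.617,-.163],axis=-1)<.075)
print(cv2.minAreaRect(P[m][:,:2].astype(np.float32)*1000),np.median(P[m][:,2]))
m=(P[...,2]>.045)&(P[...,2]<.08)&(np.linalg.norm(P[...,:2]-[.617,-.163],axis=-1)<.03)
q=P[m];print('handle',np.round(np.percentile(q,[1,50,99],axis=0),4).tolist())
t=q[q[:,2]>.069];print('along',np.percentile((t[:,:2]-[.617,-.163])@g,[2,98]))
E
```

```text
time: 5.7
ee_pos: [0.6125, -0.1765, 0.0871]
orientation: [-0.157, 0.766, 0.588, 0.205]
contact_force: [0.5, -0.3, 0.7]
finger_gap: 0.0512
gripper_force: 0.0
shift mm [ 0.6 -1.  -0.5] units [ 0.03 -0.05 -0.02] rot units [ 0.  0. -0.]
((616.79443359375, -161.76565551757812), (120.79044342041016, 60.50477981567383), 75.08780670166016) 0.026719764308766186
handle [[0.5889, -0.1814, 0.0459], [0.6172, -0.161, 0.0681], [0.6387, -0.144, 0.0792]]
along [-0.0134303   0.00565921]
```

View pics/w2.png

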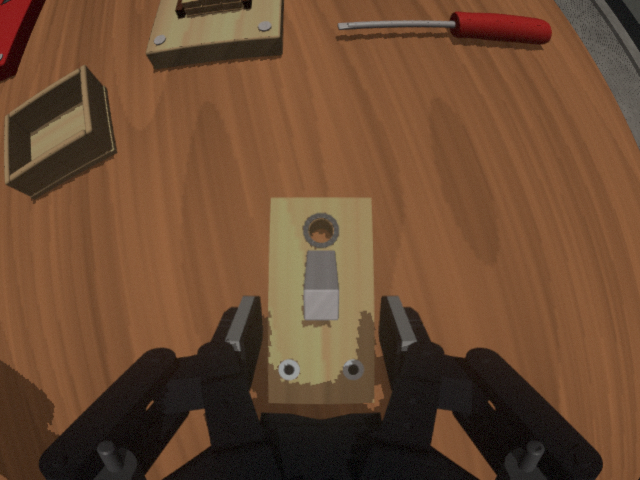

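The handle at (321,303) is centred between the pads, and the block rectangle (120.8 x 60.5 mm) fits. I advance the last 40 mm and grip.

```bash
python3 -m creep '[[[0.14,0.49,-0.88],[0,0,0],0.2],[[0.14,0.49,-0.88],[0,0,0],0.2],[[0,0,0],[0,0,0],0.2],[[0,0,0],[0,0,0],-1],[[0,0,0],[0,0,0],-1],[[0,0,0],[0,0,0],-1],[[0,0,0],[0,0,0],-1],[[0,0,0],[0,0,0],-1],[[0,0,0],[0,0,0],-1]]' 60
```

```text
time: 6.65
ee_pos: [0.6183, -0.1585, 0.0526]
orientation: [-0.156, 0.767, 0.588, 0.206]
contact_force: [-3.0, -2.7, 6.2]
finger_gap: 0.0158
gripper_force: 61.2
```

```bash
python3 -m creep '[[[0,0,0.3],[0,0,0],-1],[[0,0,0.5],[0,0,0],-1],[[0,0,0.7],[0,0,0],-1],[[0,0,0.7],[0,0,0],-1],[[0,0,0.7],[0,0,0],-1],[[0,0,0.7],[0,0,0],-1],[[0,0,0.7],[0,0,0],-1],[[0,0,0.7],[0,0,0],-1],[[0,0,0.7],[0,0,0],-1],[[0,0,0.7],[0,0,0],-1],[[0,0,0.7],[0,0,0],-1],[[0,0,0.7],[0,0,0],-1],[[0,0,0.7],[0,0,0],-1],[[0,0,0.7],[0,0,0],-1],[[0,0,0.7],[0,0,0],-1],[[0,0,0.6],[0,0,0],-1],[[0,0,0],[0,0,0],-1]]'
cat > guide.py <<'E'
from h import *
# guide pose in hand, from wrist depth
def wcloud(d,s):
    K=np.array(d['mtx']);z=d['range_z'];v,u=np.mgrid[:480,:640]
    a=np.stack([u-K[0,2],v-K[1,2]],-1)/K[0,0];th=np.linalg.norm(a,axis=-1)+1e-9
    P=np.concatenate([a/th[...,None]*np.tan(th)[...,None]*z[...,None],z[...,None]],-1)
    H=np.array(d['hand_eye']);P=P@H[:3,:3].T+H[:3,3];P=P@Rq(s['orientation']).T+s['ee_pos'];P[z<=0]=9
    return P
def measure(nm):
    s=arm.read_state();d=arm.get_image('wrist');save(d,nm);P=wcloud(d,s);np.save('wc.npy',P)
    tz=s['ee_pos'][2]-.026
    m=(abs(P[...,2]-tz)<.009)&(np.linalg.norm(P[...,:2]-s['ee_pos'][:2],axis=-1)<.075)
    q=P[m];c=q.mean(0)
    for _ in range(5):
        c=q.mean(0);n=np.linalg.svd(q-c,full_matrices=False)[2][2];n*=np.sign(n[2]);q=q[abs((q-c)@n)<.003]
    r=cv2.minAreaRect(q[:,:2].astype(np.float32)*1000)
    print('normal',n.round(4),'top z',c[2].round(4),'rect',r,'ee',np.round(s['ee_pos'],4),len(q))
E
python3 -c "
from guide import *
measure('w3.png');go([0,0,0],np.radians(75))"
```

```text
time: 8.35
ee_pos: [0.6188, -0.1576, 0.2636]
orientation: [-0.156, 0.766, 0.588, 0.206]
contact_force: [0.0, 0.3, -3.1]
finger_gap: 0.015
gripper_force: 60.1
normal [ 3.0e-04 -1.7e-03  1.0e+00] top z 0.2377 rect ((620.1394653320312, -151.62449645996094), (100.96835327148438, 60.53249740600586), 74.81597137451172) ee [ 0.6188 -0.1576  0.2636] 12220
shift mm [-618.4  157.4 -262.3] units [-30.92   7.87 -13.12] rot units [0.02 0.02 0.  ]
```

View pics/w3.png

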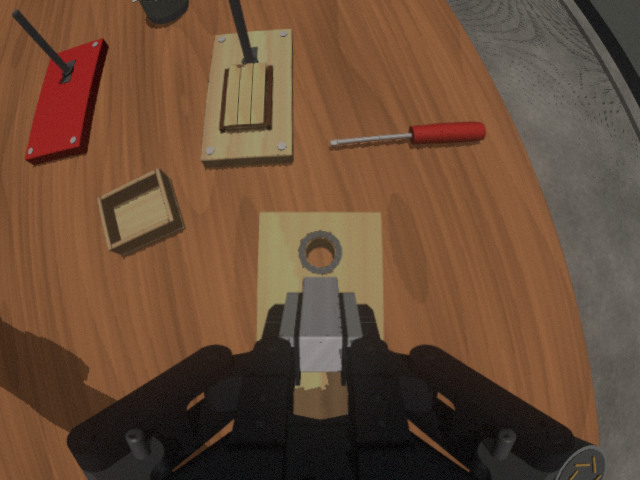

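The guide hangs level in the fingers, with the bore at (320,252). The jig and its rod are ahead at (250,60). I carry the guide over until the bore is about 40 mm short of the rod.

```bash
python3 -m creep '[[[-0.03,0.4,0],[0,0,0.025],-1],[[-0.07,0.8,0],[0,0,0.025],-1],[[-0.07,0.8,0],[0,0,0.025],-1],[[-0.07,0.8,0],[0,0,0.025],-1],[[-0.07,0.8,0],[0,0,0.025],-1],[[-0.07,0.8,0],[0,0,0.025],-1],[[-0.07,0.8,0],[0,0,0.025],-1],[[-0.07,0.8,0],[0,0,0.025],-1],[[-0.07,0.8,0],[0,0,0.025],-1],[[-0.07,0.8,0],[0,0,0.025],-1],[[-0.07,0.8,0],[0,0,0.025],-1],[[-0.07,0.8,0],[0,0,0.025],-1],[[-0.07,0.8,0],[0,0,0.025],-1],[[-0.07,0.8,0],[0,0,0.025],-1],[[-0.07,0.8,0],[0,0,0.025],-1],[[-0.07,0.8,0],[0,0,0.025],-1],[[-0.07,0.6,0],[0,0,0.04],-1],[[0,0,0],[0,0,0],-1],[[0,0,0],[0,0,0],-1]]'
python3 - <<'E'
from guide import *
measure('w4.png');go([.5955,.1015,.2636],np.radians(77.2))
P=np.load('wc.npy')
m=np.all((P[...,:2]>[.56,.13])&(P[...,:2]<[.66,.22]),-1)
for a,b in((.05,.08),(.08,.11),(.11,.14),(.14,.17),(.17,.19)):
    k=m&(P[...,2]>a)&(P[...,2]<b)
    if k.sum():print('rod',k.sum(),np.round(np.median(P[k],0),4),np.argwhere(k).mean(0).round(),np.round(np.ptp(P[k],axis=0),3))
E
```

```text
time: 10.3
ee_pos: [0.5952, 0.1025, 0.2614]
orientation: [-0.161, 0.755, 0.603, 0.202]
contact_force: [0.5, -0.9, -2.9]
finger_gap: 0.0152
gripper_force: 59.8
normal [ 0.0031 -0.0016  1.    ] top z 0.2356 rect ((596.3038940429688, 108.52242279052734), (100.95277404785156, 60.601531982421875), 77.09629821777344) ee [0.5952 0.1025 0.2614] 12216
shift mm [ 0.1 -0.4  2.2] units [ 0.01 -0.02  0.11] rot units [0.02 0.01 0.02]
rod 11 [0.6118 0.1711 0.053 ] [248. 321.] [0.004 0.002 0.01 ]
rod 108 [0.6134 0.1756 0.1781] [207. 323.] [0.012 0.01  0.01 ]
```

View pics/w4.png

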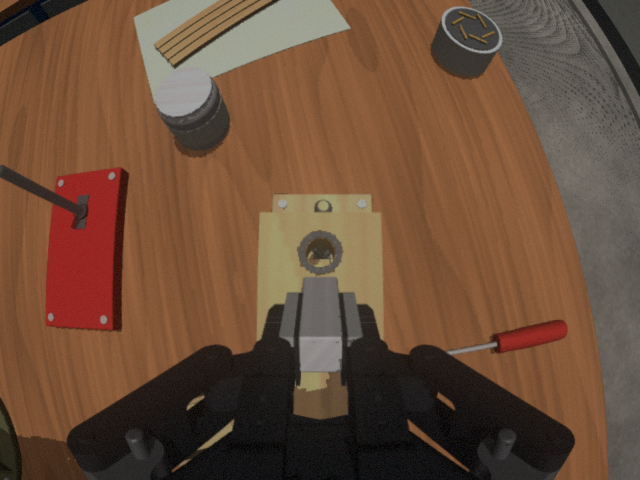

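The rod's top shows at (323,206), just ahead of the block's front edge, and the bore is at (320,252). I zoom in on both.

```bash
python3 - <<'E'
from guide import *
a=cv2.imread('pics/w4.png')[185:285,265:385];cv2.imwrite('pics/w4z.png',cv2.resize(a,(720,600),interpolation=cv2.INTER_CUBIC))
s=arm.read_state();d=arm.get_image('wrist')
for uv in [(323,206),(322,206),(323,205)]: print(uv,onz(d,s,uv,.18).round(4))
for uv in [(320,252),(321,253)]: print('bore',onz(d,s,uv,.2356).round(4))
P=np.load('wc.npy')
k=np.all((P[...,:2]>[.59,.15])&(P[...,:2]<[.63,.20]),-1)&(P[...,2]>.165)&(P[...,2]<.19);q=P[k]
print(np.argwhere(k).min(0),np.argwhere(k).max(0),q.min(0),q.max(0))
E
```

```text
(323, 206) [0.614  0.1754 0.18  ]
(322, 206) [0.6134 0.1755 0.18  ]
(323, 205) [0.6142 0.176  0.18  ]
bore [0.6033 0.1374 0.2356]
bore [0.6037 0.1368 0.2356]
[199 314] [211 331] [0.6077054  0.1726895  0.17184443] [0.61939393 0.18236156 0.18152389]
```

View pics/w4z.png

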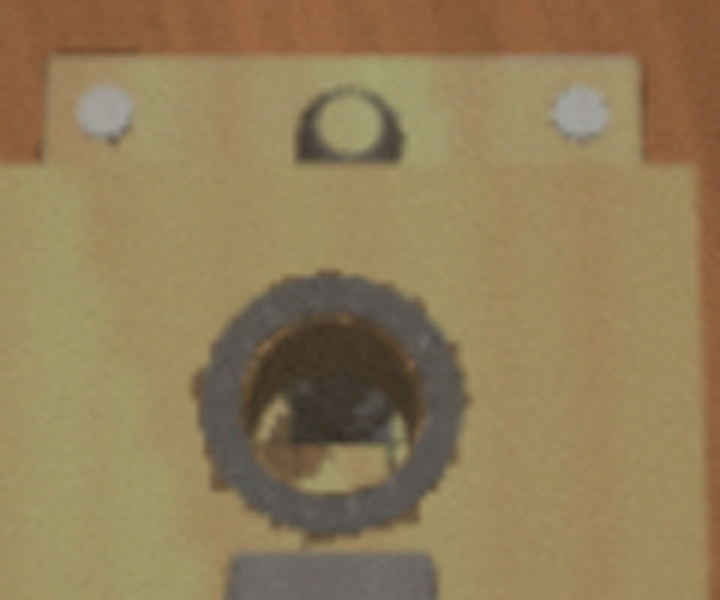

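```bash
python3 -m creep '[[[0.134,0.48,0],[0,0,0.01],-1],[[0.134,0.48,0],[0,0,0.01],-1],[[0.134,0.48,0],[0,0,0],-1],[[0.134,0.48,0],[0,0,0],-1],[[0,0,0],[0,0,0],-1],[[0,0,-0.4],[0,0,0],-1],[[0,0,-0.4],[0,0,0],-1],[[0,0,-0.35],[0,0,0],-1],[[0,0,0],[0,0,0],-1],[[0,0,0],[0,0,0],-1],[[0,0,0],[0,0,0],-1]]'
python3 - <<'E'
from guide import *
measure('w5.png');go([.6059,.1410,.2364],np.radians(77.2))
a=cv2.imread('pics/w5.png')[215:285,275:370];cv2.imwrite('pics/w5z.png',cv2.resize(a,(760,560),interpolation=cv2.INTER_CUBIC))
E
```

```text
time: 11.5
ee_pos: [0.6061, 0.141, 0.2387]
orientation: [-0.161, 0.754, 0.603, 0.202]
contact_force: [-0.2, -0.0, -2.8]
finger_gap: 0.0151
gripper_force: 59.9
normal [ 0.0029 -0.0024  1.    ] top z 0.2128 rect ((607.2075805664062, 146.93673706054688), (101.24854278564453, 60.56242752075195), 77.25404357910156) ee [0.6061 0.141  0.2387] 12230
shift mm [-0.2 -0.1 -2.4] units [-0.01 -0.   -0.12] rot units [ 0.01  0.01 -0.01]
```

View pics/w5z.png

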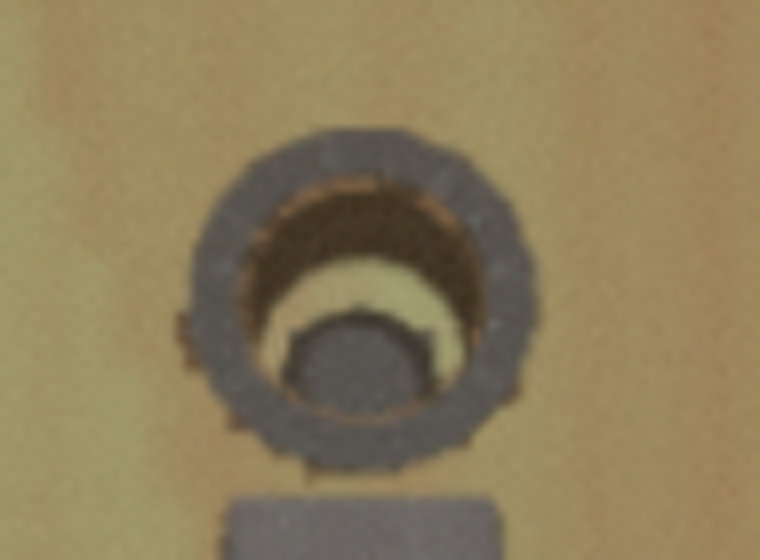

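```bash
python3 - <<'E'
from guide import *
s=arm.read_state();d=arm.get_image('wrist')
a=onz(d,s,(275+360/8,215+370/8),.18);b=onz(d,s,(275+365/8,215+298/8),.2128);c=onz(d,s,(275+363/8,215+300/8),.2128)
g=np.radians(77.2);X=np.array([np.cos(g),np.sin(g)]);Y=np.array([-X[1],X[0]])
for q in (b,c): e=(a-q)[:2]; print(a.round(4),q.round(4),e.round(4),'along',e@X,'lat',e@Y)
E
```

```text
[0.614  0.1768 0.18  ] [0.6142 0.1765 0.2128] [-0.0002  0.0003] along 0.0002906259994008995 lat 0.0002763839560426324
[0.614  0.1768 0.18  ] [0.6141 0.1764 0.2128] [-0.0001  0.0004] along 0.0004124081775890817 lat 0.00015660239426610735
```

The bore and rod are aligned to within 0.5 mm. I lower gently, watching the force.

```bash
python3 -m creep '[[[0,0.015,-0.15],[0,0,0],-1],[[0,0,-0.15],[0,0,0],-1],[[0,0,-0.15],[0,0,0],-1],[[0,0,0],[0,0,0],-1]]'; python3 -m creep '[[[0,0,-0.15],[0,0,0],-1],[[0,0,-0.15],[0,0,0],-1],[[0,0,-0.15],[0,0,0],-1],[[0,0,0],[0,0,0],-1]]'
```

```text
time: 12.0
ee_pos: [0.6056, 0.1415, 0.2288]
orientation: [-0.161, 0.755, 0.603, 0.202]
contact_force: [0.0, -0.2, -3.1]
finger_gap: 0.0154
gripper_force: 59.9
time: 12.4
ee_pos: [0.6056, 0.1415, 0.2199]
orientation: [-0.161, 0.755, 0.603, 0.202]
contact_force: [-0.1, -0.4, -2.3]
finger_gap: 0.0151
gripper_force: 59.9
```

```bash
python3 -m creep '[[[0,0,-0.25],[0,0,0],-1],[[0,0,-0.25],[0,0,0],-1],[[0,0,-0.25],[0,0,0],-1],[[0,0,-0.25],[0,0,0],-1],[[0,0,-0.25],[0,0,0],-1],[[0,0,-0.25],[0,0,0],-1]]';python3 -m creep '[[[0,0,-0.25],[0,0,0],-1],[[0,0,-0.25],[0,0,0],-1],[[0,0,-0.25],[0,0,0],-1],[[0,0,-0.25],[0,0,0],-1],[[0,0,-0.25],[0,0,0],-1],[[0,0,-0.25],[0,0,0],-1]]'
```

```text
time: 13.0
ee_pos: [0.6059, 0.1415, 0.19]
orientation: [-0.161, 0.754, 0.603, 0.202]
contact_force: [0.7, -0.7, -2.3]
finger_gap: 0.0152
gripper_force: 59.9
time: 13.6
ee_pos: [0.6059, 0.1415, 0.1601]
orientation: [-0.161, 0.754, 0.603, 0.202]
contact_force: [-0.1, 0.5, -2.8]
finger_gap: 0.0152
gripper_force: 59.9
```

Underside at about 0.108, so 50 to 70 mm remain.

```bash
python3 -m creep '[[[0,0,-0.25],[0,0,0],-1],[[0,0,-0.25],[0,0,0],-1],[[0,0,-0.25],[0,0,0],-1],[[0,0,-0.25],[0,0,0],-1],[[0,0,-0.25],[0,0,0],-1],[[0,0,-0.25],[0,0,0],-1],[[0,0,-0.25],[0,0,0],-1],[[0,0,-0.25],[0,0,0],-1],[[0,0,-0.25],[0,0,0],-1]]'; python3 -m creep '[[[0,0,-0.1],[0,0,0],-1],[[0,0,-0.1],[0,0,0],-1],[[0,0,-0.1],[0,0,0],-1]]'
```

```text
time: 14.5
ee_pos: [0.6059, 0.1415, 0.115]
orientation: [-0.161, 0.754, 0.603, 0.202]
contact_force: [-0.7, -0.7, -3.1]
finger_gap: 0.015
gripper_force: 59.9
time: 14.8
ee_pos: [0.606, 0.1415, 0.1095]
orientation: [-0.161, 0.754, 0.603, 0.202]
contact_force: [0.3, -0.1, -2.0]
finger_gap: 0.0153
gripper_force: 59.9
```

```bash
R='[[[0,0,-0.05],[0,0,0],-1]]'; python3 -m creep '[[[0,0,-0.06],[0,0,0],-1],[[0,0,-0.06],[0,0,0],-1],[[0,0,-0.06],[0,0,0],-1]]' | grep -E 'ee|cont'; python3 -m creep '[[[0,0,-0.06],[0,0,0],-1],[[0,0,-0.06],[0,0,0],-1],[[0,0,-0.06],[0,0,0],-1]]'| grep -E 'ee|cont'
```

```text
ee_pos: [0.6059, 0.1415, 0.1059]
contact_force: [-0.3, 0.5, -3.2]
ee_pos: [0.6059, 0.1415, 0.1022]
contact_force: [-0.3, 0.2, -2.3]
```

```bash
python3 -m creep '[[[0,0,-0.05],[0,0,0],-1],[[0,0,-0.05],[0,0,0],-1],[[0,0,0],[0,0,0],-1]]' | grep -E 'ee|cont'; python3 -m creep '[[[0,0,-0.05],[0,0,0],-1],[[0,0,-0.05],[0,0,0],-1],[[0,0,0],[0,0,0],-1]]'| grep -E 'ee|cont'
```

```text
ee_pos: [0.6058, 0.1415, 0.1001]
contact_force: [-0.5, 0.1, -3.3]
ee_pos: [0.6058, 0.1415, 0.0981]
contact_force: [-0.2, 0.5, -2.3]
```

Underside about 0.046; the pile is expected near 0.041.

```bash
python3 -m creep '[[[0,0,-0.05],[0,0,0],-1],[[0,0,-0.05],[0,0,0],-1],[[0,0,0],[0,0,0],-1]]' | grep -E 'ee|cont'; python3 -m creep '[[[0,0,-0.05],[0,0,0],-1],[[0,0,0],[0,0,0],-1]]'| grep -E 'ee|cont'
```

```text
ee_pos: [0.6058, 0.1415, 0.0961]
contact_force: [0.2, 1.1, -2.0]
ee_pos: [0.6058, 0.1415, 0.0951]
contact_force: [-0.7, -0.8, -2.5]
```

```bash
python3 -m creep '[[[0,0,-0.05],[0,0,0],-1],[[0,0,0],[0,0,0],-1]]' | grep -E 'ee|cont'
```

```text
ee_pos: [0.6058, 0.1415, 0.0942]
contact_force: [0.1, -0.9, -3.0]
```

```bash
for i in 1; do python3 -m creep '[[[0,0,-0.04],[0,0,0],-1],[[0,0,0],[0,0,0],-1]]' | grep -E 'ee|cont';done
```

```text
ee_pos: [0.6059, 0.1416, 0.0939]
contact_force: [-1.4, -0.9, 1.4]
```

```bash
python3 -m creep '[[[0,0,-0.04],[0,0,0],-1],[[0,0,0],[0,0,0],-1]]' | grep -E 'ee|cont'
```

```text
ee_pos: [0.6059, 0.1416, 0.0938]
contact_force: [-4.2, -2.5, 7.7]
```

```bash
python3 -m creep '[[[0,0,-0.04],[0,0,0],-1],[[0,0,0],[0,0,0],-1]]' | grep -E 'ee|cont'
```

```text
ee_pos: [0.6059, 0.1417, 0.0937]
contact_force: [-6.0, -3.8, 14.6]
```

Contact at underside 0.042. I ease off the push, check level, then release.

```bash
python3 -m creep '[[[0,0,0.06],[0,0,0],-1],[[0,0,0],[0,0,0],-1]]' | grep -E 'ee|cont'; python3 -c "
from guide import *
measure('w6.png')"; python3 -m creep '[[[0,0,0],[0,0,0],-0.55],[[0,0,0],[0,0,0],-0.4],[[0,0,0],[0,0,0],-0.3],[[0,0,0],[0,0,0],-0.1],[[0,0,0],[0,0,0],0],[[0,0,0],[0,0,0],0]]' 20;python3 -c "
from guide import *
measure('w7.png')"
```

```text
ee_pos: [0.606, 0.1417, 0.0938]
contact_force: [-4.1, -1.2, 7.4]
normal [ 3.1e-03 -8.0e-04  1.0e+00] top z 0.0679 rect ((607.0322265625, 147.67506408691406), (100.77417755126953, 60.52388000488281), 77.2366714477539) ee [0.606  0.1417 0.0938] 11166
time: 18.15
ee_pos: [0.6059, 0.1415, 0.093]
orientation: [-0.161, 0.754, 0.603, 0.202]
contact_force: [0.1, -0.2, 0.1]
finger_gap: 0.0428
gripper_force: 0.0
normal [-0.e+00 -1.e-04  1.e+00] top z 0.0679 rect ((607.1382446289062, 147.74679565429688), (101.28050994873047, 60.75616455078125), 77.10967254638672) ee [0.6059 0.1415 0.093 ] 17425
```

```bash
python3 -m creep '[[[-0.05,-0.24,0.43],[0,0,0],0],[[-0.11,-0.49,0.87],[0,0,0],0],[[-0.11,-0.49,0.87],[0,0,0],0],[[-0.11,-0.49,0.87],[0,0,0],0],[[-0.11,-0.49,0.87],[0,0,0],0],[[-0.11,-0.49,0.87],[0,0,0],0],[[-0.11,-0.49,0.87],[0,0,0],0],[[-0.11,-0.49,0.87],[0,0,0],0],[[0,0,0],[0,0,0],0],[[0,0,0],[0,0,0],0]]'; python3 -c "
from h import *
d=arm.get_image('scene');a=d['img'][150:390,120:520,::-1];cv2.imwrite('pics/s9.png',cv2.resize(a,(800,480)))"
```

```text
time: 19.2
ee_pos: [0.5895, 0.0679, 0.2239]
orientation: [-0.161, 0.754, 0.603, 0.203]
contact_force: [0.6, 0.4, -0.6]
finger_gap: 0.0425
gripper_force: 0.0
```

View pics/s9.png

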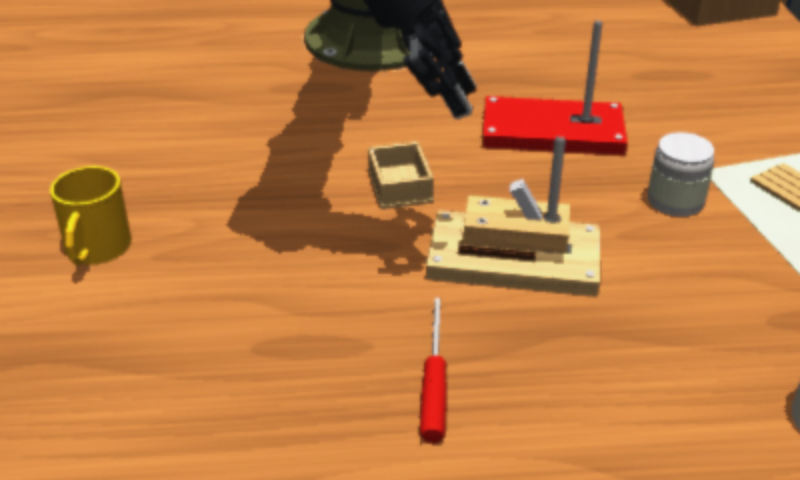

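The guide sits flat on the strips at (520,225) with the rod through its bore at (555,180). The gripper is clear and the bystanders look unmoved.

```bash
python3 -c "
from cell import arm
print(arm.close_job())"
```

```text
the job is handed in; nothing more can be done
None
```

The drill guide is threaded over the rod, lying flat on the strips and in line with the jig; I released it, moved the arm clear and handed the job in, but no verdict was returned.

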